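# Collapse the telescoping support post

### The arm

A 6-joint arm with a two-finger parallel gripper is mounted at the origin on a cart in front of the work surface, level with it; the furniture and walls round the work are solid. World frame = base frame: x ahead of the robot, y to its left, z up, the work surface at z = 0. Lengths are in m, angles in rad, forces in N, time in s.
With the tool pointing down it reaches from about 0.3 to 0.875 m from the base axis. Payload 4.2 kg.
Tool frame: the origin (TCP) lies on the centre line of the jaws, within the pads' length; the fingertips stand 22 mm ahead of it and the grasp point (between the pads) lies 3 mm ahead of it; y points along the fingers, z is the direction in which the jaws open and shut, and the axes are right-handed (so a half turn about y gives the same grasp; the last joint's range is limited). The gripper opens to 85 mm and grips with 20 to 120 N. Pads are 22 mm wide; open, the fingers measure 114 mm over their backs; the gripper's body (76 mm by 85 mm) begins 54 mm behind the grasp point. The pads swing forward as they close: fully open they stand 13 mm farther back than shut.
Start: joints at [1.215, 0.32, 1.565, -0, 1.257, -0.02], TCP at [0.189, 0.543, 0.253] pointing down, gripper open.
Joint ranges: [-3.11, 3.11], [-0.84, 2.01], [0.21, 2.61], [-1.34, 4.49], [0.05, 2.63], [-2.56, 2.56]. Speed limits (rad/s): [2.57, 2.57, 3.14, 3.14, 3.14, 3.14].

### API

Orientations are given as a unit quaternion [w, x, y, z].
In Python, from station import * gives the robot as it stands. The module is installed in compiled form; this text tells all that it offers.
- The arm moves only by the tool play_rows, never from a script. Its argument "motion" is a list of rows, each a list of 7 numbers: the closure, from -1 (fully open) to 1 (shut), then the shift along the world's x, y, z in mm, then the turn, a rotation vector about the world's x, y, z in rad. A call has 1 to 8 rows; each row shifts and turns the pose as measured when the row begins; what a row does not reach is not made up. A row lasts 1/8 s, in which the tool goes at most 62.5 mm and 10.7 degrees, less where a joint would pass 70% of its speed; a pose out of reach is approached as far as the arm can. A call is refused whole if a number of a shift passes 62.5 or a number of a turn 0.188, either way. A call with a gripper value outside its range is refused whole. The fingers move at their own pace and stop on an object; "force" is the grip in N (left out, the last holds). Time passes only in rows, so rows that do not move let the fingers close. It gives the time, the measured TCP pose, the force and the opening at its end, in the units of the state.
- observe(): the state, without advancing time (a new reading comes with each control period).
- capture(name): name is "side" or "top"; returns a dict with "img" (480x640x3 uint8, red, green, blue), "range_z" (480x640 float32, m along the optical axis (not along the pixel's ray), 0 where there is no reading), "fovy" (degrees; the focal length in pixels is half the picture's height over the tangent of half this angle, whatever the lens; pixels are square), "cx", "cy" (the principal point, pixels), "R" (3x3) and "t" (3): a world point X has camera coordinates R X + t. Camera axes: x right, y down, z forward; pixel columns grow to the right and rows downward; lengths in m; the calibration is good to about 2 mm. A picture is of the moment at which its call begins.
- job_done(): hands the job in, once; it reports no verdict.
The state is a dict: "time_s": time; "joint_pos": joint angles; "joint_vel": joint speeds; "joint_torque": joint torques, N m; "tcp_pos": TCP position; "ee_rot": TCP orientation; "force": force on the tool from outside, world axes, zero at the start; "ft_torque": the same for the moment, N m; "gripper_width": finger opening in m.
Only numpy, scipy, OpenCV 4.12 (cv2) and the standard library are available. Lean on these libraries where they do the work, as an engineer would, in place of code of your own. Each camera call takes 0.05 s, during which the arm holds its last target. There are 200 camera calls.

### The job

The telescoping support post with the orange cap is finished with and is to be stowed: push its tubes fully home, the thin inner tube first and the middle tube after it. Leave the post with the blue cap drawn out as it is.

Things in the scene. Friction and masses are not known exactly. Their poses are not given: they have to be found in the camera images.
- orange_cap (a point): Centre of the flat top of the orange cap, a disc 38 mm across, 14 mm thick, on the inner tube of the upright post to be collapsed. z is up. The post's 90 mm black suction foot is fixed to the worktop; it cannot tip or slide. This point is 146 mm above the worktop when all tubes are home, up to 275 mm drawn out: height in m = 0.146 + orange_inner + orange_middle.
- orange_inner (a joint): How far the steel inner tube (17 mm across, carries the cap) stands out of the middle tube, in m: 0 = fully home (cap on the middle tube's black collar), 0.067 = fully out; starts at 0.048 to 0.065. It stays where left; about 3 N slides it. Pressing straight down on the cap slides only the inner tube until it is home.
- orange_middle (a joint): How far the bright middle tube (27 mm across, black collar 38 mm across, 12 mm thick on top) stands out of the fixed dark outer tube (top 120 mm above the worktop), in m: 0 = fully home, collar on collar; 0.062 = fully out; starts at 0.045 to 0.060. It stays where left; about 9 N slides it. With the inner tube home, pressing on down on the cap pushes it in.
- blue_cap (a point): Centre of the flat top of the blue cap of a second post, otherwise the same and also drawn out (this point 235 to 275 mm above the worktop). To be left as it is. Either post may stand on the left or the right, their axes 18 cm or more apart.

How it is judged:
At the end, for the whole second after the job is handed in: The orange-capped post is collapsed: its inner tube and its middle tube each stand out less than 10 mm from home; the blue cap is within 15 mm of where it was (value of joint each of orange_inner, orange_middle below 0.01 m and distance of blue_cap from where it was at the start of the episode below 0.015 m); the robot touches nothing.
It fails at once if the middle tube of the orange-capped post is pushed in (to less than 35 mm out) while its inner tube still stands out more than 15 mm (value of joint orange_middle below 0.035 m and value of joint orange_inner above 0.015 m).
It fails at once if the blue-capped post is pushed in or pulled out by more than 15 mm (distance of blue_cap from where it was at the start of the episode above 0.015 m).
It also fails if it takes over 29 s, if anything falls off the work surface, if the arm or the gripper's body presses on something with over 40 N, if the wrist force passes 120 N, or if a joint passes its speed limit or range.

## Working session

There is one attempt and no reset: what is moved stays moved. The work goes in short steps, Python scripts to look and compute and a tool call to move; the robot and the scene stay as the last step left them, time stands still between calls to the robot, and variables do not carry over. Pictures are saved under pics/ and viewed, about 8 in all and at most 12, crops included, and the job is handed in when it is done.

Besides the shell and the picture viewer there is one more tool, called after "Call:" as name([rows], argument=value, ...), one row to a line, values as JSON. play_rows: Moves the arm, as the interface text tells. Its arguments: {"type":"object","properties":{"motion":{"type":"array","items":{"type":"array","items":{"type":"number"}}},"force":{"type":"number"}},"required":["motion"]}

```bash
mkdir -p pics; cat > h.py <<'E'
from station import *
import numpy as np, cv2
def snap(name,fn):
    c=capture(name); cv2.imwrite('pics/'+fn+'.png',c['img'][:,:,::-1])
    np.savez(''+fn+'.npz',**c); return c
def pt(c,u,v,z=None):
    f=240/np.tan(np.radians(float(c['fovy']))/2)
    z=float(c['range_z'][v,u]) if z is None else z
    return c['R'].T@(np.array([(u-c['cx'])/f*z,(v-c['cy'])/f*z,z])-c['t'])
E
python3 - <<'E'
from h import *
a=snap('side','s0');b=snap('top','t0')
cv2.imwrite('pics/both0.png',cv2.resize(np.vstack([a['img'],b['img']])[:,:,::-1],(400,600)) )
s=observe();print(s['time_s'],s['tcp_pos'],s['ee_rot'],s['force'],s['gripper_width'])
for c in(a,b):
    hsv=cv2.cvtColor(c['img'],cv2.COLOR_RGB2HSV)
    for n,lo,hi in(('orange',5,22),('blue',98,125)):
        m=cv2.inRange(hsv,(lo,140,90),(hi,255,255))
        k,_,st,ce=cv2.connectedComponentsWithStats(m)
        for i in range(1,k):
            if st[i,4]>60: print(n,st[i],ce[i].round(),pt(c,int(ce[i][0]),int(ce[i][1])).round(4))
E
```

```text
0.1 [0.18933405 0.5425352  0.25258191] [-0.6966287   0.69769486 -0.11829148  0.11805702] [-0.55600027  0.24043565  0.37055224] 0.08525756168044508
orange [173   0   9  31  65] [175.  15.] [0.7688 1.4649 0.4095]
orange [195   0  28  20 179] [209.  10.] [0.7708 1.2006 0.4464]
orange [ 571    0   65   53 1324] [601.  25.] [0.8452 0.0699 0.5195]
orange [ 247    3  289   78 1808] [452.  47.] [0.7701 0.2654 0.468 ]
orange [276  19  35  31 188] [290.  35.] [0.7718 0.7653 0.4296]
orange [305  51   6  29 134] [307.  66.] [0.8456 0.8002 0.3496]
orange [ 578   60   62   45 1655] [611.  80.] [ 0.7701 -0.0067  0.465 ]
orange [376  72  10  60 295] [381. 101.] [1.0981 0.8081 0.2309]
orange [274 183  23  15 288] [285. 190.] [0.5099 0.349  0.2476]
orange [204 352  24  41 462] [215. 373.] [ 0.6272  1.0151 -0.6884]
orange [239 386  74  94 179] [273. 431.] [ 0.3866  0.1823 -0.0867]
orange [242 434  34  46 441] [256. 461.] [ 0.3867  0.2465 -0.218 ]
blue [319 246  27  21 412] [331. 255.] [0.4382 0.1153 0.253 ]
blue [401 251  20  17 211] [410. 258.] [0.7014 0.2332 0.1178]
orange [    0     0   640    29 13727] [334.  12.] [0.7708 0.2243 0.4317]
orange [238 212  23  23 405] [249. 223.] [0.5152 0.3593 0.245 ]
blue [314 140  19  18 255] [323. 149.] [0.7079 0.2395 0.115 ]
blue [ 73 252  33  38 425] [ 89. 271.] [0.4666 0.7444 0.0027]
blue [381 255  22  23 384] [392. 266.] [0.4426 0.1243 0.254 ]
```

View pics/s0.png

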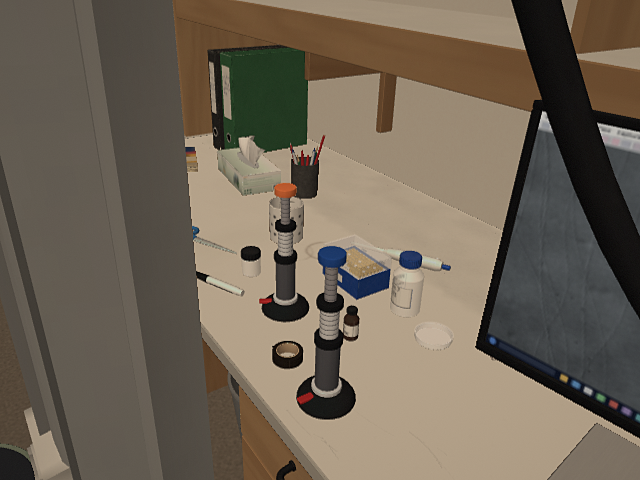

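View pics/t0.png

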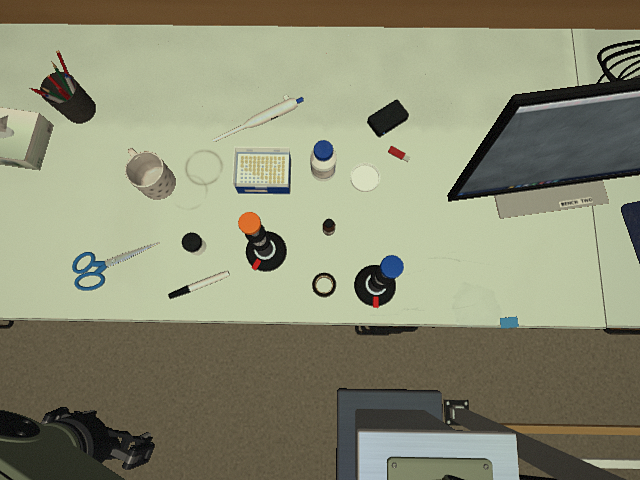

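The side view shows the orange cap at about (285,190) and the blue cap at (332,256). In the top view they are at (249,223) and (392,266). The posts stand about 25 cm apart, and a shelf edge runs behind them at x≈0.77. Next I'll refine the caps' top faces while shutting the jaws and lifting.

```bash
cat >> h.py <<'E'
def cap(c,lo,hi,ctr,w=22):
    hsv=cv2.cvtColor(c['img'],cv2.COLOR_RGB2HSV); m=cv2.inRange(hsv,(lo,120,70),(hi,255,255))
    P=np.array([pt(c,u,v) for v in range(ctr[1]-w,ctr[1]+w) for u in range(ctr[0]-w,ctr[0]+w) if m[v,u] and c['range_z'][v,u]>0])
    P=P[np.hypot(*(P[:,:2]-np.median(P[:,:2],0)).T)<.03]
    zt=np.percentile(P[:,2],90); T=P[P[:,2]>zt-.004]
    return zt.round(4),((T.min(0)+T.max(0))/2).round(4),np.ptp(T,0).round(4),len(T)
E
python3 - <<'E'
from h import *
a=dict(np.load('s0.npz'));b=dict(np.load('t0.npz'))
for n,c,o,bl in(('side',a,(285,190),(331,255)),('top',b,(249,223),(392,266))):
    print(n,'orange',cap(c,5,22,o),'\n blue',cap(c,98,125,bl))
E
```

```text
side orange (np.float64(0.2484), array([0.5149, 0.3576, 0.2469]), array([0.0361, 0.036 , 0.005 ]), 173) 
 blue (np.float64(0.2532), array([0.444 , 0.1206, 0.2517]), array([0.0376, 0.0351, 0.0052]), 350)
top orange (np.float64(0.249), array([0.5142, 0.3592, 0.2481]), array([0.0366, 0.0369, 0.0062]), 368) 
 blue (np.float64(0.2542), array([0.4428, 0.1226, 0.2533]), array([0.0364, 0.036 , 0.0061]), 366)
```

Call:
play_rows([
  [1,0,0,30,0,0,0],
  [1,0,0,40,0,0,0],
  [1,0,0,20,0,0,0],
])

```text
time_s: 0.48
tcp_pos: [0.1887, 0.5408, 0.3411]
ee_rot: [-0.693, 0.701, -0.119, 0.117]
force: [0.6, -0.9, 0.1]
gripper_width: 0.0319
```

Call:
play_rows([
  [1,41,-23,0,0,0,0],
  [1,41,-23,0,0,0,0],
  [1,41,-23,0,0,0,0],
  [1,41,-23,0,0,0,0],
  [1,41,-23,0,0,0,0],
  [1,41,-23,0,0,0,0],
  [1,41,-23,0,0,0,0],
  [1,0,0,0,0,0,0],
])

```text
time_s: 1.48
tcp_pos: [0.4828, 0.3741, 0.3389]
ee_rot: [-0.693, 0.701, -0.119, 0.115]
force: [-0.5, -0.5, 0.2]
gripper_width: 0.0001
```

Call:
play_rows([
  [1,20,-10,0,0,0,0],
  [1,12,-6,0,0,0,0],
  [1,0,0,-20,0,0,0],
  [1,0,0,-20,0,0,0],
  [1,0,0,0,0,0,0],
])

```text
time_s: 2.1
tcp_pos: [0.5159, 0.3584, 0.2978]
ee_rot: [-0.693, 0.702, -0.118, 0.114]
force: [0.3, -0.1, -0.8]
gripper_width: -0.0001
```

```bash
python3 - <<'E'
from h import *
a=snap('side','s1');b=snap('top','t1')
s=observe();print(s['tcp_pos'],s['force'])
f=lambda i,u,v:cv2.resize(i[v-60:v+60,u-60:u+60,::-1],(400,400),interpolation=2)
cv2.imwrite('pics/c1.png',np.hstack([f(a['img'],285,190),f(b['img'],249,223)]))
E
```

```text
[0.51659765 0.35889321 0.29981579] [ 0.12138911 -0.13276488  0.5534727 ]
```

View pics/c1.png

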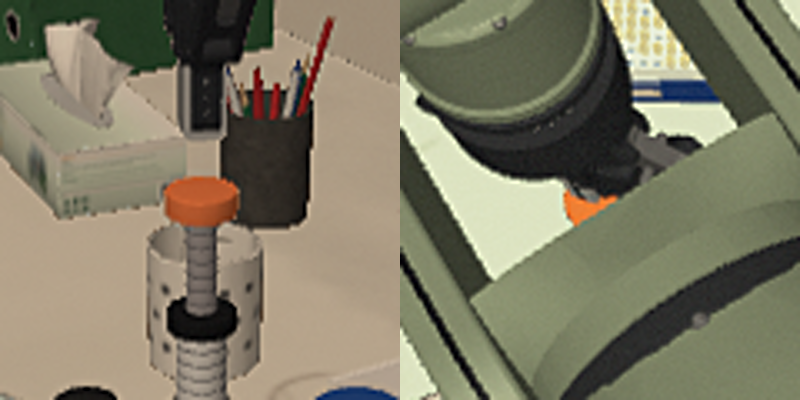

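The shut fingertips are centred over the cap in the side crop: tips at about (202,135), cap at (201,190). The gap is about 3 cm, so I'm pressing straight down.

Call:
play_rows([
  [1,0,0,-15,0,0,0],
  [1,0,0,-12,0,0,0],
  [1,0,0,-10,0,0,0],
  [1,0,0,-10,0,0,0],
  [1,0,0,-10,0,0,0],
  [1,0,0,-10,0,0,0],
  [1,0,0,-10,0,0,0],
  [1,0,0,-10,0,0,0],
])

```text
time_s: 3.2
tcp_pos: [0.5172, 0.3598, 0.2118]
ee_rot: [-0.696, 0.699, -0.115, 0.117]
force: [-2.7, -0.9, 10.7]
gripper_width: 0.0002
```

```bash
python3 - <<'E'
from h import *
a=snap('side','s2')
s=observe();print(s['tcp_pos'],s['force'])
cv2.imwrite('pics/c2.png',cv2.resize(a['img'][150:330,200:380,::-1],(540,540),interpolation=2))
E
```

```text
[0.51719523 0.35971186 0.2106968 ] [-0.56740699 -0.33311908  3.3677736 ]
```

View pics/c2.png

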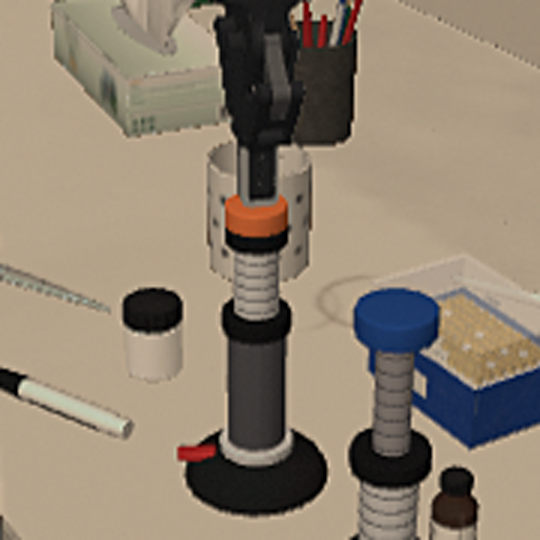

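The orange cap at (256,215) in the crop now sits on the middle collar at (256,240), so the inner tube is home. The middle tube is still well out and the blue post is unchanged. I'll keep pressing to a TCP height of about 0.168.

Call:
play_rows([
  [1,0,0,-9,0,0,0],
  [1,-1,-1,-9,0,0,0],
  [1,0,0,-9,0,0,0],
  [1,-1,-1,-9,0,0,0],
  [1,0,0,-8,0,0,0],
])

```text
time_s: 3.88
tcp_pos: [0.5171, 0.3596, 0.172]
ee_rot: [0.699, -0.696, 0.113, -0.119]
force: [-3.7, -1.9, 9.6]
gripper_width: -0.0001
```

Call:
play_rows([
  [1,0,0,-5,0,0,0],
  [1,0,0,-4,0,0,0],
  [1,0,0,-3,0,0,0],
])

```text
time_s: 4.25
tcp_pos: [0.517, 0.3596, 0.1669]
ee_rot: [0.7, -0.695, 0.111, -0.121]
force: [-5.6, -3.9, 18.8]
gripper_width: -0.0002
```

The force has risen to 19 N at z≈0.167, so it is at the stop. Now I'll lift straight clear and check.

Call:
play_rows([
  [1,0,0,10,0,0,0],
  [1,0,0,30,0,0,0],
  [1,0,0,50,0,0,0],
  [1,0,0,50,0,0,0],
  [1,-30,20,30,0,0,0],
  [1,-50,30,0,0,0,0],
  [1,-50,30,0,0,0,0],
  [1,0,0,0,0,0,0],
])

```text
time_s: 5.25
tcp_pos: [0.3837, 0.441, 0.3357]
ee_rot: [0.699, -0.695, 0.114, -0.12]
force: [0.0, -0.7, -0.8]
gripper_width: 0.0
```

```bash
python3 - <<'E'
from h import *
a=snap('side','s3')
s=observe();print(s['time_s'],s['tcp_pos'],s['force'])
cv2.imwrite('pics/c3.png',cv2.resize(a['img'][150:330,200:380,::-1],(540,540),interpolation=2))
print('orange',cap(a,5,22,(285,235),30));print('blue',cap(a,98,125,(331,255)))
E
```

```text
5.3 [0.38522738 0.44012063 0.33541935] [ 0.30758102 -1.12511532 -0.5704499 ]
orange (np.float64(0.1468), array([0.5165, 0.3577, 0.1453]), array([0.038 , 0.0376, 0.0051]), 184)
blue (np.float64(0.253), array([0.4436, 0.1206, 0.2518]), array([0.0369, 0.0367, 0.0055]), 346)
```

View pics/c3.png

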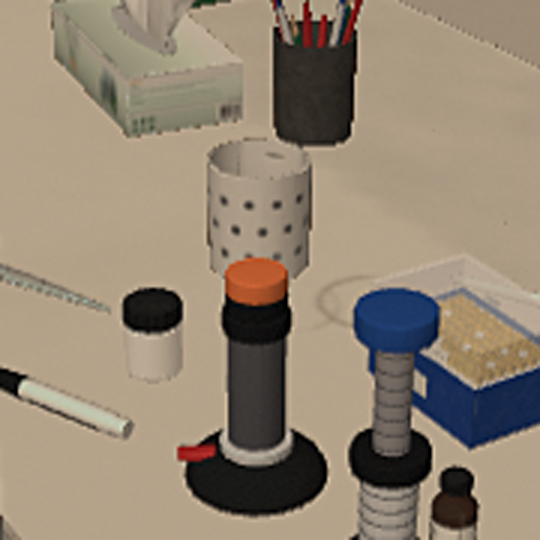

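The orange cap at (256,282) rests collar on collar at a height of 0.147 m. The blue cap is unchanged at 0.253 m, and the gripper is clear.

```bash
python3 -c "
from station import *
job_done()"
```

```text
the job is handed in; nothing more can be done
```

The orange-capped post is fully collapsed and the job is handed in. I pressed straight down on its cap with the shut fingertips. The inner tube went home first, which I confirmed in a picture, and the middle tube followed until the force rose to about 19 N at the stop.

In the last side-camera check at 5.3 s, the orange cap top was at 0.147 m, against 0.146 m when fully home. The blue cap was at 0.253 m, within 1 mm of where it started. The gripper was clear of everything with almost no force on it, and no check failed or disagreed.

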